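# Key in and hold the third aerial

### The arm

A 7-joint arm with a two-finger parallel gripper is mounted at the origin on the work surface. World frame = base frame: x ahead of the robot, y to its left, z up, the work surface at z = 0. Lengths are in m, angles in rad, forces in N, time in s.
With the tool pointing down it reaches from about 0.375 to 0.925 m from the base axis. Payload 3.1 kg.
Tool frame: the origin (TCP) lies at the very end of the fingers, on their centre line; the grasp point (between the pads) lies ctrl.grip_depth behind it (ctrl.grip_depth is the distance from the TCP to the grasp point, in m); z points along the fingers, y is the direction in which the jaws open and shut (so a half turn about z gives the same grasp; the last joint's range is limited). The gripper opens to 85 mm and grips with 20 to 120 N. Pads are 22 mm wide; open, the fingers measure 114 mm over their backs; the gripper's body (76 mm by 85 mm) begins 54 mm behind the grasp point. The pads swing forward as they close: fully open they stand 13 mm farther back than shut.
Start: joints at [-1.214, 0.383, 0.044, 1.598, -0.018, 1.161, -0.05], TCP at [0.286, 0.584, 0.194] pointing down, gripper open.
Joint ranges: [-2.61, 2.61], [-0.41, 2.15], [-1.48, 1.57], [0, 2.5], [-1.57, 4.71], [0.05, 1.97], [-2.85, 2.85]. Speed limits (rad/s): [2.79, 2.79, 3.14, 3.14, 3.14, 3.14, 3.14].

### API

Orientations are given as [roll, pitch, yaw] about the fixed x, y, z axes, in that order (R = Rz(yaw) Ry(pitch) Rx(roll)).
In Python, from plant import ctrl, vision gives the robot as it stands. Calls block until the motion is done:
- ctrl.move_pose(position, orientation): joint-space move of the TCP to a pose.
- ctrl.move_l(position, rotation=None, feed=0.15, until_force=None): straight line of the TCP; rotation=None keeps the orientation; feed is the mean speed in m/s. With until_force (N) it stops when the force on the tool has changed by that much, and returns True; else False.
- ctrl.movej(angles): joint-space move.
- ctrl.open_jaws() and ctrl.clamp(f_grip=None): open the fingers fully, or close them until they stop; f_grip is the grip in N (None keeps the last).
- ctrl.dwell(seconds).
- ctrl.inverse_kinematics(position, orientation): joint angles nearest the present ones, or None.
- vision.get_image(name): name is "scene" or "top"; returns (picture, depth): 420x560x3 uint8, red, green, blue; 420x560 float32, m along the optical axis (not along the pixel's ray), 0 where there is no reading.
- vision.get_calibration(name): a dict with "fx", "fy", "cx", "cy" (pixels), "rvec" (rotation vector, rad) and "tvec" (3), from world to camera coordinates, as OpenCV has them. Camera axes: x right, y down, z forward; pixel columns grow to the right and rows downward; lengths in m; the calibration is good to about 2 mm. A picture is of the moment at which its call begins. get_calibration takes no time and is no camera call.
A pose or a line that the arm cannot do raises ctrl.MotionError and nothing moves.
- ctrl.job_done(): hands the job in, once; it reports no verdict.
Readings, each from a call of its own:
- ctrl.current_time_s(): time.
- ctrl.current_joint_positions(): joint angles.
- ctrl.current_qvel(): joint speeds.
- ctrl.current_joint_efforts(): joint torques, N m.
- ctrl.current_eef_pos(): TCP position.
- ctrl.current_eef_rot(): TCP orientation.
- ctrl.current_ft_force(): force on the tool from outside, world axes, zero at the start.
- ctrl.current_ft_torque(): the same for the moment, N m.
- ctrl.current_grip_width(): opening from 0.0 (shut) to 1.0 (fully open).
Only numpy, scipy, OpenCV 4.12 (cv2) and the standard library are available. Lean on these libraries where they do the work, as an engineer would, in place of code of your own. Each camera call takes 0.05 s, during which the arm holds its last target.

### The job

Put the radio station on its third aerial: on the key pod press the large round key, then the bar-shaped key, then the small round key, each fully down and one at a time, letting each up before the next. Then turn the selector's black knob clockwise by three clicks to its third stop, not on into the fourth, and finish while still gripping it there, since it springs back when let go. Leave the mug, the mouse and the headphones where they are.

Things in the scene. Friction and masses are not known exactly. Their poses are not given: they have to be found in the camera images.
- pod: key pod: low grey desk box 90 mm (its x) by 190 mm (its y) by 40 mm high, fixed to the desk, with three keys in a row along its y, 55 mm apart, each on a 50 mm dark steel square. Origin: centre of its underside, on the desk. It may stand left or right of the selector.
- selector: aerial selector: grey desk box 150 mm (its x) by 170 mm (its y) by 60 mm high, fixed to the desk, round sockets on its far end (+x), one black knob in the middle of its top. Origin: centre of its underside, on the desk.
- knob_grip (a point): the knob's upright black grip bar, 44 mm long (its x), 14 mm wide (its y), 40 mm tall; turns with the knob. Origin: on the knob's axis at a good grip height, 96 mm above the desk; bar top 14 mm higher; round skirt 48 mm across, its top 26 mm below the origin. White line on top at the pointer end, -x. z up. Grip across the flat sides (along y). At rest its axes match the selector's.
- knob (a joint): knob angle, rad, growing clockwise seen from above: 0 at rest on its end stop (pointer at the white mark on the box). Stops every 24 degrees: first 0.419, second 0.838, third 1.257, fourth 1.676; ends at 2.05. Turning moment: clicks of about +-0.065 N m around a return spring of 0.07 N m at rest, 0.16 N m at the third stop. It never stays by itself but springs back to 0 when let go.
- mug: bystander: white mug, 80 mm across and 80 mm high, loose, beyond the boxes. Origin under its centre.
- mouse: bystander: black computer mouse, 105 by 60 by 34 mm, loose, to the left of the work. Origin under its centre.
- headphones: bystander: black headphones lying on the desk, about 120 by 170 by 70 mm, loose, to the right of the work. Origin on the desk near their middle.
- key_large_top (a point): top centre of the large round key, 30 mm across; z up; the key's plug-in base sits on the pod in one of the three places, any order. Plain white plastic with a thin black rim 3 mm high. The top stands 18 mm above the pod's panel when up (58 mm above the desk).
- key_large (a joint): travel (m) of the large round key, 30 mm across: 0 up, 0.006 fully down; spring return, starts to move at about 1.5 N, fully down at 5 N, then a hard stop. Counts as pressed beyond 0.0045, as let up below 0.0015.
- key_bar_top (a point): top centre of the bar-shaped key, 34 mm long (pod's x) by 12 mm wide; z up; the key's plug-in base sits on the pod in one of the three places, any order. Plain white plastic with a thin black rim 3 mm high. The top stands 18 mm above the pod's panel when up (58 mm above the desk).
- key_bar (a joint): travel (m) of the bar-shaped key, 34 mm long (pod's x) by 12 mm wide: 0 up, 0.006 fully down; spring return, starts to move at about 1.5 N, fully down at 5 N, then a hard stop. Counts as pressed beyond 0.0045, as let up below 0.0015.
- key_small_top (a point): top centre of the small round key, 16 mm across; z up; the key's plug-in base sits on the pod in one of the three places, any order. Plain white plastic with a thin black rim 3 mm high. The top stands 18 mm above the pod's panel when up (58 mm above the desk).
- key_small (a joint): travel (m) of the small round key, 16 mm across: 0 up, 0.006 fully down; spring return, starts to move at about 1.5 N, fully down at 5 N, then a hard stop. Counts as pressed beyond 0.0045, as let up below 0.0015.
Mind the look-alikes: they are no part of the job. There is more than one size of the selector; the one meant has the size given above.

How it is judged:
By the outcome, as a careful person would: the job done as asked, in the order asked, and still so for the second after the job is handed in, while the arm keeps its last pose, push and grip.
It also fails if it takes over 51 s, if anything falls off the work surface, if the arm or the gripper's body presses on something with over 40 N, if the wrist force passes 120 N, or if a joint passes its speed limit or range.

## Working session

There is one attempt and no reset: what is moved stays moved. The work goes in short steps, each a Python script; the robot and the scene stay as the last script left them, time stands still between calls to the robot, and variables do not carry over. Pictures are saved under pics/ and viewed, and the job is handed in when it is done.

```bash
mkdir -p pics; ls; python3 - <<'E'
from plant import ctrl, vision
import cv2,numpy as np
for n in("scene","top"):
    p,d=vision.get_image(n); cv2.imwrite(f"pics/{n}0.png",p[:,:,::-1]); np.savez(f"{n}0.npz",p=p,d=d)
    print(n,vision.get_calibration(n))
print(ctrl.current_time_s(),ctrl.grip_depth,ctrl.current_eef_pos(),ctrl.current_eef_rot())
E
```

```text
pics
scene {'fx': 461.6578914026108, 'fy': 461.6578914026108, 'cx': 274.6912120513038, 'cy': 210.88572691584022, 'rvec': array([ 2.07258092,  1.51112129, -0.49967784]), 'tvec': array([-0.14256419, -0.37064996,  1.67364202])}
top {'fx': 395.4955150051173, 'fy': 395.4955150051173, 'cx': 274.6982026000691, 'cy': 215.03748313872993, 'rvec': array([ 2.15611462, -2.12447629,  0.16709488]), 'tvec': array([-0.02842034,  0.53354465,  1.07589643])}
0.1 0.0187 [0.28513068 0.58307879 0.19289321] [-3.13920253e+00  1.31744985e-04  2.68686800e+00]
```

View pics/scene0.png

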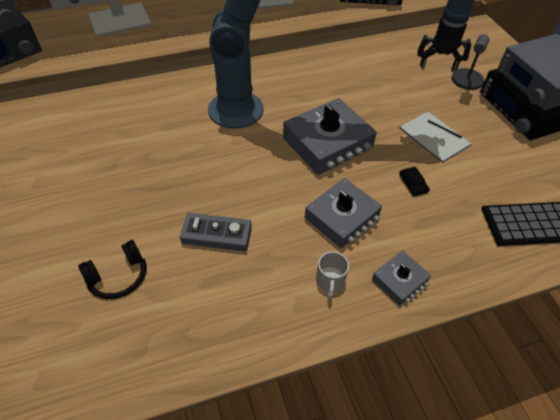

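View pics/top0.png

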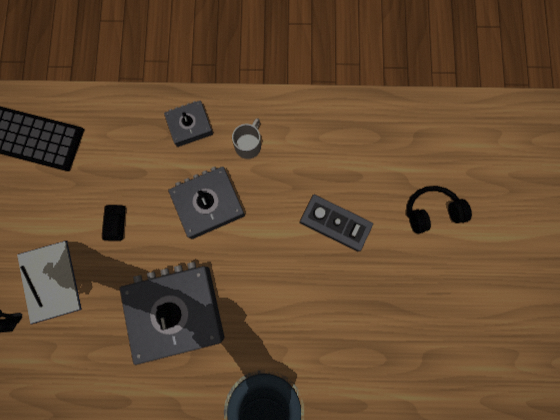

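Three selectors appear in the top view: large (170,313), medium (206,202) and small (188,122). The pod is at (337,222), the mug at (247,140), the mouse at (114,222) and the headphones at (438,208). I'll measure these from depth.

```bash
cat > h.py <<'E'
import cv2,numpy as np
from plant import ctrl,vision
def world(n,u,v,z):
    c=vision.get_calibration(n);R,_=cv2.Rodrigues(c['rvec']);t=c['tvec']
    p=np.stack([(u-c['cx'])/c['fx']*z,(v-c['cy'])/c['fy']*z,z],-1)
    return (p-t)@R
def cloud(n,d):
    v,u=np.mgrid[0:d.shape[0],0:d.shape[1]]
    return world(n,u.astype(float),v.astype(float),d.astype(float))
def proj(n,P):
    c=vision.get_calibration(n);K=np.array([[c['fx'],0,c['cx']],[0,c['fy'],c['cy']],[0,0,1]])
    return cv2.projectPoints(np.asarray(P,float).reshape(-1,1,3),c['rvec'],c['tvec'],K,None)[0].reshape(-1,2)
E
python3 - <<'E'
from h import *
f=np.load('top0.npz');p,d=f['p'],f['d'];W=cloud('top',d)
print('desk',np.median(W[280:300,400:500,2]))
for name,(u0,v0,u1,v1),lo,hi in [('large',(110,260,235,370),.04,.12),('med',(160,160,250,245),.04,.068),('small',(160,95,220,150),.02,.05),('pod',(290,185,382,255),.03,.045),('mug',(225,115,270,162),.02,.1),('mouse',(98,198,132,245),.015,.05),('phones',(400,180,478,238),.02,.09)]:
    w=W[v0:v1,u0:u1].reshape(-1,3);m=(w[:,2]>lo)&(w[:,2]<hi);q=w[m]
    r=cv2.minAreaRect(q[:,:2].astype(np.float32))
    print(name,len(q),'z',np.percentile(q[:,2],[5,50,95]).round(4),'rect c',np.round(r[0],4),'size',np.round(r[1],4),'ang',round(r[2],2))
for n,b,s in[('med',(155,155,255,250),6),('pod',(290,185,385,258),8)]:
    u0,v0,u1,v1=b
    cv2.imwrite(f'pics/c_{n}.png',cv2.resize(p[v0:v1,u0:u1,::-1],None,fx=s,fy=s,interpolation=cv2.INTER_CUBIC))
s=np.load('scene0.npz')['p']
cv2.imwrite('pics/c_scene.png',cv2.resize(s[160:260,170:400,::-1],None,fx=3.4,fy=3.4,interpolation=cv2.INTER_CUBIC))
E
```

```text
desk -9.528047121958188e-05
large 7275 z [0.0633 0.0776 0.0822] rect c [0.2694 0.2562] size [0.2291 0.2352] ang 14.61
med 3033 z [0.0557 0.0599 0.0635] rect c [0.5726 0.1775] size [0.1638 0.1701] ang 24.82
small 1325 z [0.0298 0.0379 0.0424] rect c [0.8124 0.2435] size [0.1127 0.1159] ang 21.17
pod 1919 z [0.0362 0.0401 0.0435] rect c [ 0.5161 -0.1947] size [0.1891 0.0909] ang 64.23
mug 525 z [0.0242 0.0597 0.0811] rect c [0.7597 0.0651] size [0.1034 0.0783] ang 4.43
mouse 710 z [0.0174 0.0294 0.0356] rect c [0.5082 0.4444] size [0.1048 0.0575] ang 0.55
phones 865 z [0.0227 0.0573 0.0676] rect c [ 0.5621 -0.4807] size [0.1169 0.1572] ang 14.47
```

```bash
sleep 0
```

```text
(no output)
```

View pics/c_med.png

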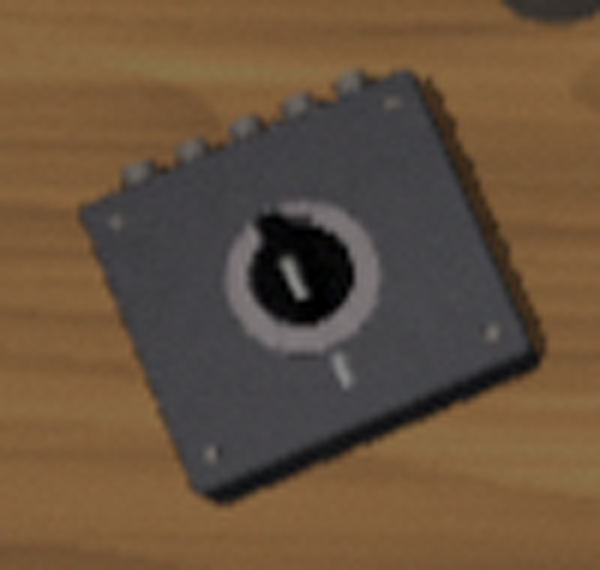

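View pics/c_pod.png

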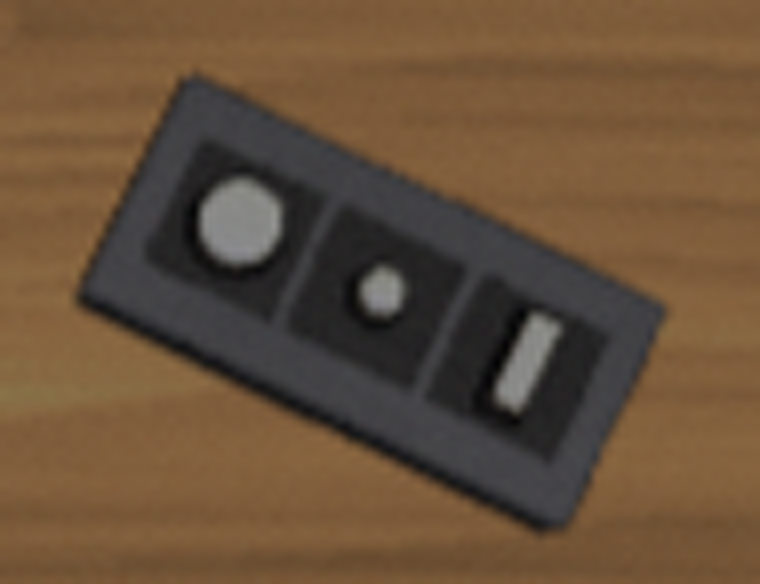

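View pics/c_scene.png

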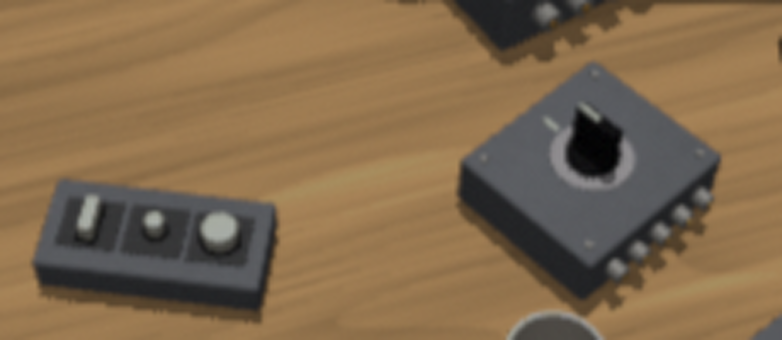

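The medium selector at (206,202) measures 150×170×60 mm once the sockets are discounted. The large one is about 0.20×0.23×0.08 m and the small one about 0.10×0.11×0.04 m, so the medium is the one meant. The crops show its knob line towards the white mark. On the pod the large key is at left (320,213), the small one in the middle (338,221) and the bar at right (356,230). Next I'll refine these points using both cameras.

```bash
python3 - <<'E'
from h import *
def plane(n,uv,z0):
    c=vision.get_calibration(n);R,_=cv2.Rodrigues(c['rvec']);o=-R.T@c['tvec']
    r=np.array([(uv[0]-c['cx'])/c['fx'],(uv[1]-c['cy'])/c['fy'],1])@R
    return o+r*(z0-o[2])/r[2]
for n,b in(('top',(290,185,385,258)),('scene',(175,205,260,255))):
    f=np.load(n+'0.npz');p,d=f['p'],f['d'];u0,v0,u1,v1=b
    g=p[v0:v1,u0:u1].min(2)
    hsv=cv2.cvtColor(p[v0:v1,u0:u1],cv2.COLOR_RGB2HSV)
    m=((g>120)&(hsv[...,1]<60)).astype(np.uint8)
    N,l,st,c=cv2.connectedComponentsWithStats(m)
    W=cloud(n,d)[v0:v1,u0:u1]
    for i in range(1,N):
        if st[i,4]<8: continue
        P=W[l==i]; top=np.abs(P[:,2]-.058)<.006
        print(n,(c[i]+[u0,v0]).round(1),st[i,4],plane(n,c[i]+[u0,v0],.058).round(4),'depth xyz',np.median(P,0).round(4), top.mean())
# selector box top fits, pod
for n,bb in(('top',{'sel':(160,160,250,245),'pod':(290,185,382,255)}),('scene',{'sel':(295,170,390,250),'pod':(175,205,260,255)})):
    f=np.load(n+'0.npz');W=cloud(n,f['d'])
    for k,(u0,v0,u1,v1) in bb.items():
        w=W[v0:v1,u0:u1].reshape(-1,3);h=.06 if k=='sel' else .04
        q=w[np.abs(w[:,2]-h)<.005]
        # trimmed: 2D histogram open to drop sockets
        s=.001;mn=q[:,:2].min(0)-.03;I=np.zeros((300,300),np.uint8);ij=((q[:,:2]-mn)/s).astype(int);I[ij[:,0],ij[:,1]]=255
        I=cv2.morphologyEx(I,cv2.MORPH_CLOSE,np.ones((9,9)));I=cv2.morphologyEx(I,cv2.MORPH_OPEN,cv2.getStructuringElement(2,(27,27)))
        pts=np.argwhere(I>0).astype(np.float32)*s+mn+s/2
        r=cv2.minAreaRect(pts.astype(np.float32));print(n,k,np.round(r[0],4),np.round(r[1],4),round(r[2],2))
        if k=='sel':
            t=w[(w[:,2]>.1)&(w[:,2]<.12)];
            if len(t): r=cv2.minAreaRect(t[:,:2].astype(np.float32));print('  bar top',len(t),np.median(t,0).round(4),r)
E
```

```text
top [319.7 212.3] 65 [ 0.541  -0.1458  0.058 ] depth xyz [ 0.5415 -0.1464  0.0578] 1.0
top [337.5 220.8] 13 [ 0.5176 -0.1951  0.058 ] depth xyz [ 0.5172 -0.194   0.058 ] 1.0
top [355.4 229.8] 28 [ 0.4932 -0.2445  0.058 ] depth xyz [ 0.4929 -0.2438  0.0576] 1.0
scene [195.5 221.8] 37 [ 0.4975 -0.2456  0.058 ] depth xyz [ 0.4968 -0.2455  0.0564] 1.0
scene [214.7 224.1] 16 [ 0.5217 -0.1962  0.058 ] depth xyz [ 0.5212 -0.1963  0.0564] 1.0
scene [234.  226.3] 65 [ 0.5453 -0.1468  0.058 ] depth xyz [ 0.5447 -0.1464  0.057 ] 0.9846153846153847
top sel [0.5668 0.1744] [0.1482 0.168 ] 24.62
  bar top 92 [0.5661 0.1739 0.1092] ((0.5674058794975281, 0.17477430403232574), (0.045302651822566986, 0.014145719818770885), 24.9669246673584)
top pod [ 0.5157 -0.1946] [0.1879 0.0876] 64.65
scene sel [0.5718 0.1723] [0.1477 0.1686] 24.66
  bar top 77 [0.5725 0.1716 0.1077] ((0.5712643265724182, 0.1732524037361145), (0.04355208948254585, 0.01806817576289177), 18.170207977294922)
scene pod [ 0.5205 -0.1967] [0.1876 0.0895] 64.76
```

The two cameras agree to 4 mm, which fits the stated calibration error, and the sizes and heights match. I'll use the means: large key (0.543,-0.146), bar (0.495,-0.245), small key (0.5195,-0.1955), knob (0.569,0.1735), yaw 0.431. Now I'll check reach, then press.

```bash
python3 - <<'E'
from h import *
print(ctrl.current_joint_positions())
for nm,p in(('L',(.543,-.146,.05)),('B',(.495,-.245,.05)),('S',(.5195,-.1955,.05))):
    for y in (-.45,-.45+np.pi, -.45+np.pi/2,-.45-np.pi/2):
        q=ctrl.inverse_kinematics(list(p),[np.pi,0,y]);print(nm,round(y,2),None if q is None else np.round(q,2))
for y in (.431,.431-.63,.431-1.257,.431+np.pi,.431+np.pi-1.257):
    q=ctrl.inverse_kinematics([.569,.1735,.0773],[np.pi,0,y]);print('K',round(y,2),None if q is None else np.round(q,2))
E
```

```text
[-1.21381232  0.38378083  0.04386287  1.59942178 -0.01790513  1.16117667
 -0.04989419]
L -0.45 [-0.66  0.67  1.09  1.96 -0.73  0.97 -1.22]
L 2.69 [-0.46  0.51  0.79  1.95 -0.47  0.87  1.71]
L 1.12 [-0.57  0.58  0.95  1.96 -0.6   0.91  0.24]
L -2.02 [ 1.13  0.8  -1.25  1.88  0.86  1.13  2.24]
B -0.45 [-0.26  0.49  0.78  1.98 -0.45  0.86 -1.25]
B 2.69 [-0.27  0.49  0.79  1.98 -0.46  0.86  1.89]
B 1.12 [-0.33  0.53  0.88  1.98 -0.52  0.88  0.38]
B -2.02 [-0.59  0.94  1.37  1.99 -1.03  1.17 -2.37]
S -0.45 [-0.5   0.59  0.99  1.97 -0.63  0.92 -1.21]
S 2.69 [-0.43  0.53  0.88  1.97 -0.53  0.88  1.85]
S 1.12 [-0.53  0.62  1.04  1.98 -0.67  0.94  0.4 ]
S -2.02 [-0.69  0.94  1.37  1.98 -1.03  1.18 -2.47]
K 0.43 [-0.82  0.46  0.56  1.85 -0.3   0.92 -1.26]
K -0.2 [-0.89  0.48  0.66  1.85 -0.36  0.93 -1.84]
K -0.83 [-1.29  0.95  1.37  1.87 -1.    1.24 -1.99]
K 3.57 [-0.5   0.41  0.16  1.84 -0.08  0.9   1.7 ]
K 2.32 [-0.67  0.43  0.37  1.84 -0.19  0.91  0.54]
```

```bash
cat >> h.py <<'E'
D=lambda y:[np.pi,0,y]
def press(x,y,yaw=2.69):
    hit=ctrl.move_l([x,y,.046],None,feed=.03,until_force=9)
    ctrl.dwell(.15)
    print('hit',hit,'z',np.round(ctrl.current_eef_pos(),4),'F',np.round(ctrl.current_ft_force(),2),'t',round(ctrl.current_time_s(),2))
    ctrl.move_l([x,y,.075],None,feed=.06)
    print('up',np.round(ctrl.current_eef_pos(),4),np.round(ctrl.current_ft_force(),2))
E
python3 - <<'E'
from h import *
ctrl.clamp(40);print('t',ctrl.current_time_s())
ctrl.move_pose([.543,-.146,.13],D(2.69));print('t',ctrl.current_time_s(),ctrl.current_joint_positions().round(2),ctrl.current_ft_force(),ctrl.current_grip_width())
ctrl.move_l([.543,-.146,.066],None)
p,d=vision.get_image('scene');cv2.imwrite('pics/a1.png',cv2.resize(p[140:260,150:310,::-1],None,fx=5,fy=5,interpolation=cv2.INTER_CUBIC))
p,d=vision.get_image('top');cv2.imwrite('pics/a2.png',cv2.resize(p[160:270,270:400,::-1],None,fx=5,fy=5,interpolation=cv2.INTER_CUBIC))
print(ctrl.current_time_s(),ctrl.current_eef_pos(),ctrl.current_ft_force())
E
```

```text
t 0.8667
t 3.6083 [-0.51  0.38  0.84  1.9  -0.34  1.01  1.6 ] [ 0.20661033  0.89729599 -0.28755564] 0.002658811651508608
4.2833 [ 0.5442427  -0.14641541  0.06721586] [ 0.16971212 -0.73715867 -1.09136542]
```

View pics/a1.png

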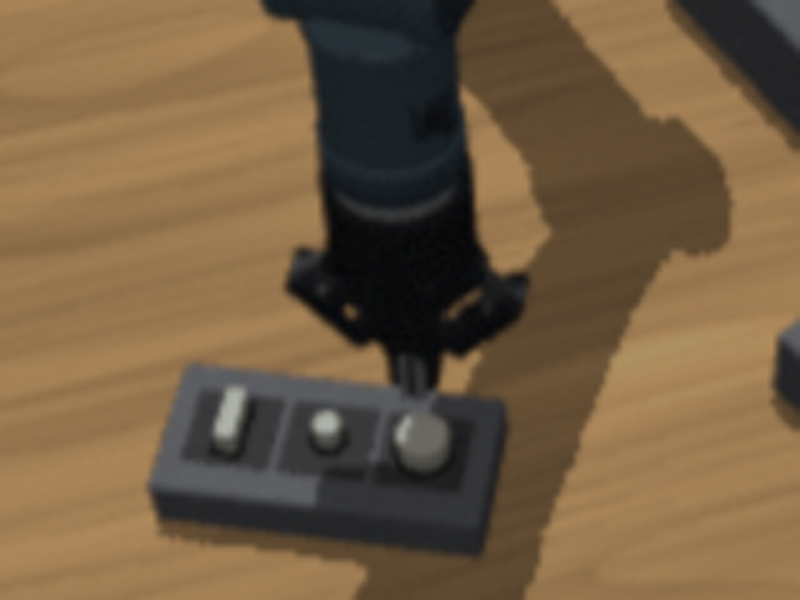

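View pics/a2.png

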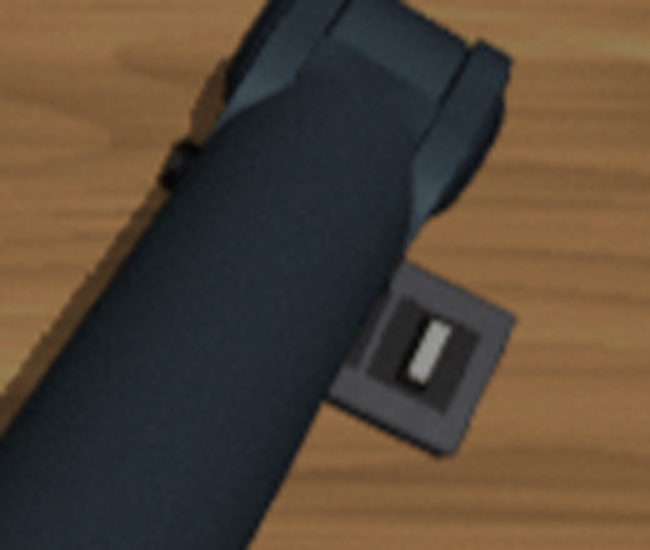

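```bash
python3 - <<'E'
from h import *
print(proj('scene',[[.543,-.146,.066],[.543,-.146,.058],[.543,-.146,.1],[.5442,-.1464,.0672]]).round(1))
p,d=vision.get_image('scene');W=cloud('scene',d)
for v in range(200,236,2): print(v,[tuple((W[v,u]*1000).round().astype(int)) for u in (229,232,234,237)], p[v,233])
E
```

```text
[[233.9 223.9]
 [234.1 225.6]
 [233.1 216.6]
 [233.8 224.1]]
200 [(np.int64(554), np.int64(-154), np.int64(189)), (np.int64(565), np.int64(-148), np.int64(199)), (np.int64(568), np.int64(-144), np.int64(201)), (np.int64(562), np.int64(-135), np.int64(190))] [ 7  8 11]
202 [(np.int64(551), np.int64(-154), np.int64(177)), (np.int64(563), np.int64(-149), np.int64(189)), (np.int64(567), np.int64(-144), np.int64(192)), (np.int64(560), np.int64(-135), np.int64(180))] [ 9 10 11]
204 [(np.int64(552), np.int64(-155), np.int64(170)), (np.int64(563), np.int64(-149), np.int64(181)), (np.int64(563), np.int64(-144), np.int64(179)), (np.int64(546), np.int64(-133), np.int64(154))] [12 11 14]
206 [(np.int64(555), np.int64(-156), np.int64(166)), (np.int64(559), np.int64(-149), np.int64(168)), (np.int64(566), np.int64(-145), np.int64(175)), (np.int64(556), np.int64(-135), np.int64(159))] [10 12 15]
208 [(np.int64(553), np.int64(-156), np.int64(155)), (np.int64(555), np.int64(-149), np.int64(155)), (np.int64(560), np.int64(-144), np.int64(159)), (np.int64(559), np.int64(-136), np.int64(155))] [12 13 15]
[... 1982 characters left out ...]
64(-148), np.int64(56)), (np.int64(554), np.int64(-140), np.int64(58))] [106 105  97]
230 [(np.int64(542), np.int64(-161), np.int64(42)), (np.int64(554), np.int64(-155), np.int64(56)), (np.int64(556), np.int64(-150), np.int64(57)), (np.int64(554), np.int64(-141), np.int64(50))] [102 100  93]
232 [(np.int64(549), np.int64(-163), np.int64(42)), (np.int64(557), np.int64(-156), np.int64(50)), (np.int64(556), np.int64(-150), np.int64(47)), (np.int64(556), np.int64(-142), np.int64(43))] [78 76 71]
234 [(np.int64(554), np.int64(-165), np.int64(40)), (np.int64(557), np.int64(-157), np.int64(41)), (np.int64(561), np.int64(-152), np.int64(44)), (np.int64(560), np.int64(-143), np.int64(40))] [35 34 32]
```

Odd: the picture shows the fingertips ending at z≈0.105, near (0.545,-0.147), while the TCP reading says 0.067. I'll settle this before pressing, using the start pictures and the current depth.

```bash
python3 - <<'E'
from h import *
f=np.load('scene0.npz');W=cloud('scene',f['d']);w=W.reshape(-1,3)
m=(np.hypot(w[:,0]-.285,w[:,1]-.583)<.09)&(w[:,2]>.1)&(w[:,2]<.45);q=w[m]
print('start cloud zmin',np.sort(q[:,2])[:8].round(3),len(q)); print(q[q[:,2]<.24].round(3)[::5][:20])
cv2.imwrite('pics/s_tip.png',cv2.resize(f['p'][0:90,400:520,::-1],None,fx=6,fy=6,interpolation=cv2.INTER_CUBIC))
p,d=vision.get_image('scene');W=cloud('scene',d);w=W.reshape(-1,3)
m=(np.hypot(w[:,0]-.544,w[:,1]+.147)<.03)&(w[:,2]>.062);q=w[m];print('now',np.sort(q[:,2])[:12].round(3))
print(ctrl.current_eef_pos(),ctrl.current_joint_positions(),ctrl.current_grip_width())
# xArm7 FK check
a=[(0,.267,0),( -np.pi/2,0,0),(np.pi/2,.293,0),(np.pi/2,0,.0525),(np.pi/2,.3425,.0775),(np.pi/2,0,0),(-np.pi/2,.097,.076)]
T=np.eye(4)
for (al,dd,aa),th in zip(a,ctrl.current_joint_positions()):
    ca,sa,c,s=np.cos(al),np.sin(al),np.cos(th),np.sin(th)
    T=T@np.array([[c,-s,0,aa],[s*ca,c*ca,-sa,-sa*dd],[s*sa,c*sa,ca,ca*dd],[0,0,0,1]])
print('flange if xarm7',T[:3,3],T[:3,2])
E
```

```text
start cloud zmin [0.241 0.242 0.242 0.244 0.245 0.245 0.245 0.245] 1827
[]
now [0.106 0.107 0.109 0.109 0.11  0.11  0.11  0.111 0.112 0.113 0.114 0.115]
[ 0.54420693 -0.14635944  0.06728399] [-0.45132024  0.47367356  0.78380237  1.94227684 -0.42626051  0.89455228
  1.66948402] 0.0009487455087234137
flange if xarm7 [0.61856881 0.055534   0.56635976] [ 0.64022677  0.09564635 -0.76220828]
```

View pics/s_tip.png

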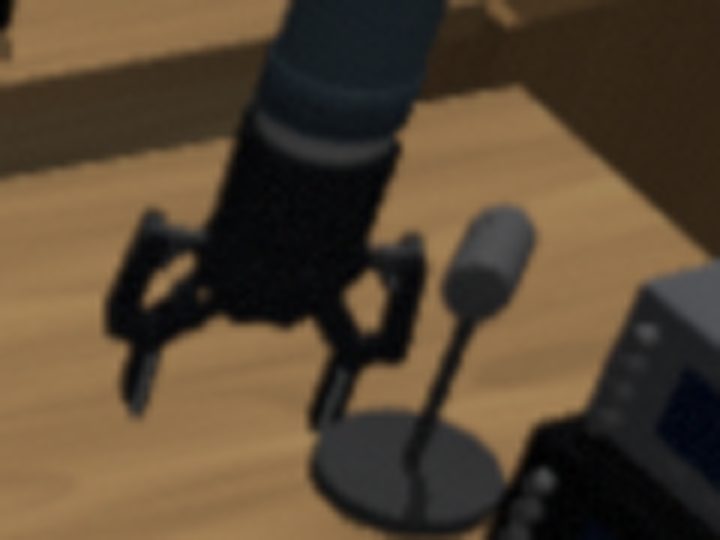

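The rendered tips stand 38–48 mm above the reported TCP in both pictures: 48 mm open and 39 mm shut, and the known 13 mm swing explains most of that 9 mm difference. So the real tip is about 38 mm short of the TCP. I'll let contact decide, with a slow force-guarded press allowed to go lower.

```bash
python3 - <<'E'
from h import *
hit=ctrl.move_l([.543,-.146,.032],None,feed=.04,until_force=5); print(hit,ctrl.current_eef_pos(),ctrl.current_ft_force(),ctrl.current_time_s())
if not hit:
    hit=ctrl.move_l([.543,-.146,.008],None,feed=.02,until_force=9); ctrl.dwell(.15);print(hit,ctrl.current_eef_pos(),ctrl.current_ft_force(),ctrl.current_time_s())
p,d=vision.get_image('scene');cv2.imwrite('pics/b1.png',cv2.resize(p[140:260,150:310,::-1],None,fx=5,fy=5,interpolation=cv2.INTER_CUBIC))
W=cloud('scene',d);w=W[200:240,200:260];print(ctrl.current_joint_efforts())
E
```

```text
False [ 0.54329074 -0.14616744  0.03222787] [-0.28441566  0.18284897  0.65499102] 5.3833
True [ 0.54303003 -0.14590346  0.01507043] [-1.68139965  0.18529058  5.98945544] 6.3833
[ 9.85428784e-02 -3.33077431e+01  8.56538951e+00 -1.61947060e+01
 -4.79214534e-02 -3.58103877e-01 -4.73996188e-04]
```

View pics/b1.png

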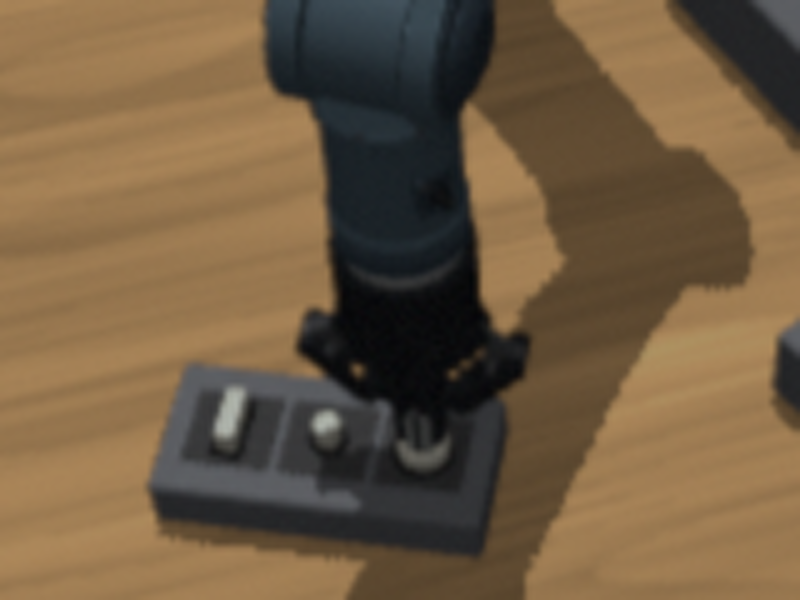

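The tip is on the large key, with 6 N and z reading 0.015. That gives a tip offset of about 37 mm, so the key should be at its stop. I'll push slightly more to confirm the hard stop, then let it up.

```bash
python3 - <<'E'
from h import *
hit=ctrl.move_l([.543,-.146,.009],None,feed=.02,until_force=6); ctrl.dwell(.2);print(hit,ctrl.current_eef_pos(),ctrl.current_ft_force(),ctrl.current_time_s())
ctrl.move_l([.543,-.146,.045],None,feed=.08);print(ctrl.current_eef_pos(),ctrl.current_ft_force(),ctrl.current_time_s())
p,d=vision.get_image('scene');cv2.imwrite('pics/b2.png',cv2.resize(p[140:260,150:310,::-1],None,fx=5,fy=5,interpolation=cv2.INTER_CUBIC))
E
```

```text
True [ 0.54300714 -0.1458163   0.01508301] [-1.13639486  0.9720269   7.10678664] 6.8417
[ 0.54298937 -0.14577636  0.04523239] [ 0.98546682 -0.01962815  0.21708823] 7.375
```

View pics/b2.png

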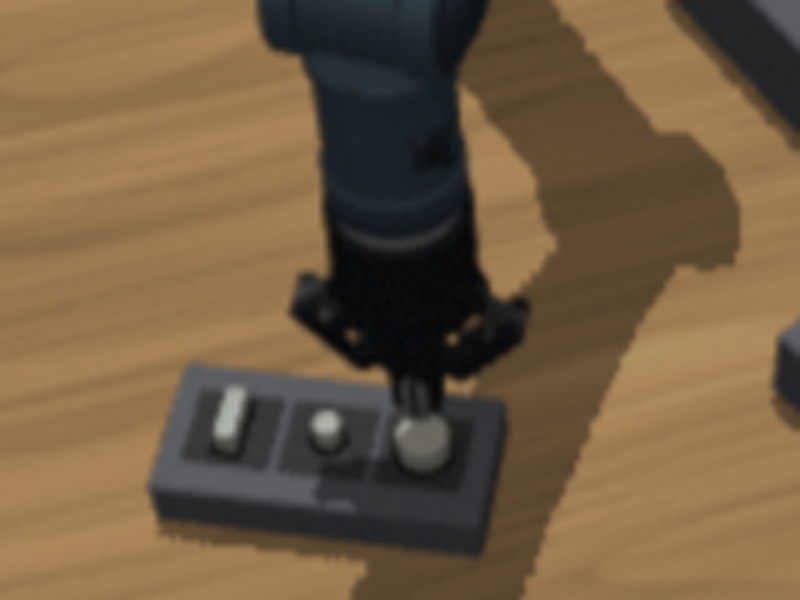

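z stayed at 0.0151 while the force rose, so that was the hard stop and the tip offset is 36.9 mm. The large key is up again. Next come the bar and the small key.

```bash
python3 - <<'E'
from h import *
import sys
def pr(x,y):
    ctrl.move_l([x,y,.05],None,feed=.12)
    ctrl.move_l([x,y,.026],None,feed=.08)
    hit=ctrl.move_l([x,y,.009],None,feed=.02,until_force=10)
    ctrl.dwell(.2);e=ctrl.current_eef_pos();print(hit,e,ctrl.current_ft_force(),ctrl.current_time_s())
    return hit and abs(e[2]-.0151)<.0013
ok=pr(.495,-.245)
p,d=vision.get_image('scene');cv2.imwrite('pics/c1.png',cv2.resize(p[140:260,150:310,::-1],None,fx=5,fy=5,interpolation=cv2.INTER_CUBIC))
if not ok: print('STOP');sys.exit()
ctrl.move_l([.495,-.245,.05],None,feed=.1)
p,d=vision.get_image('scene');cv2.imwrite('pics/c2.png',cv2.resize(p[140:260,150:310,::-1],None,fx=5,fy=5,interpolation=cv2.INTER_CUBIC))
print(ctrl.current_time_s())
E
```

```text
True [ 0.49555068 -0.24526693  0.01506612] [-1.17267559  0.65128199  5.82278274] 9.7583
10.3667
```

View pics/c1.png

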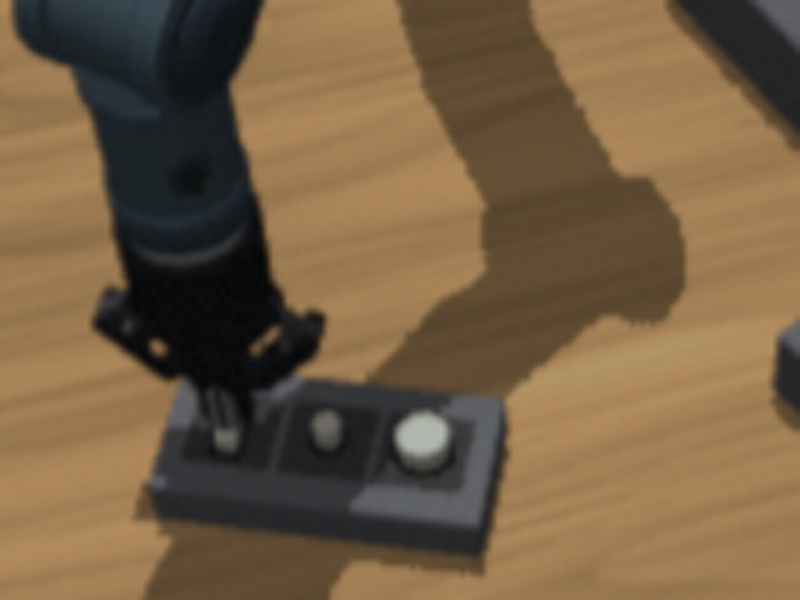

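The bar reached the same stop (z 0.0151) with the tip on it at crop pixel (225,430). Now the small key, then over to the knob with the jaws open.

```bash
python3 - <<'E'
from h import *
import sys
x,y=.5195,-.1955
ctrl.move_l([x,y,.05],None,feed=.12)
ctrl.move_l([x,y,.026],None,feed=.08)
hit=ctrl.move_l([x,y,.009],None,feed=.02,until_force=10)
ctrl.dwell(.2);e=ctrl.current_eef_pos();print(hit,e,ctrl.current_ft_force(),ctrl.current_time_s())
p,d=vision.get_image('scene');cv2.imwrite('pics/d1.png',cv2.resize(p[140:260,150:310,::-1],None,fx=5,fy=5,interpolation=cv2.INTER_CUBIC))
if not(hit and abs(e[2]-.0151)<.0013): print('STOP');sys.exit()
ctrl.move_l([x,y,.12],None,feed=.15)
Y=.431+np.pi
ctrl.open_jaws()
ctrl.move_pose([.569,.1735,.12],D(Y))
print(ctrl.current_time_s(),ctrl.current_eef_pos(),ctrl.current_joint_positions().round(2))
p,d=vision.get_image('scene');cv2.imwrite('pics/e1.png',cv2.resize(p[110:260,280:440,::-1],None,fx=4,fy=4,interpolation=cv2.INTER_CUBIC))
E
```

```text
True [ 0.52010169 -0.19559948  0.01506459] [-1.5837428   1.04053598  6.09431724] 12.2417
15.325 [0.56947674 0.17048107 0.12016309] [-0.92  0.42  0.69  1.83 -0.32  1.    1.9 ]
```

View pics/d1.png

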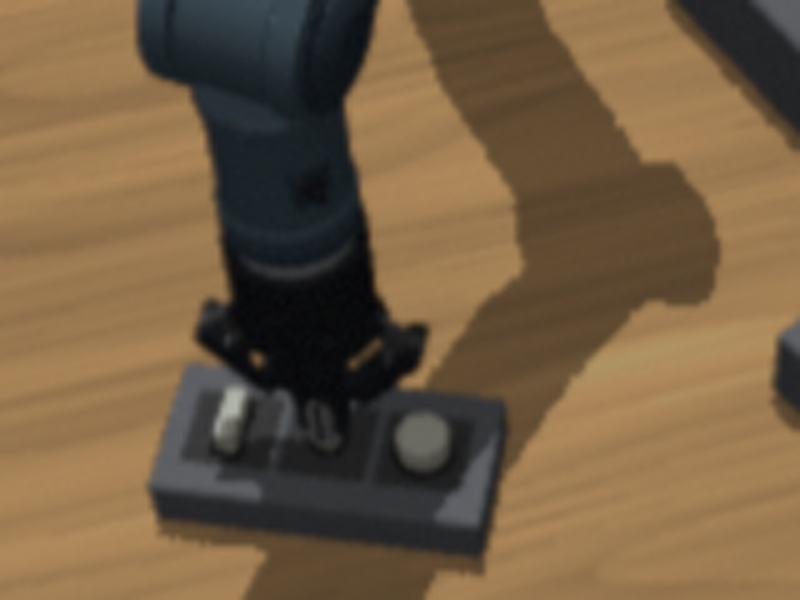

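View pics/e1.png

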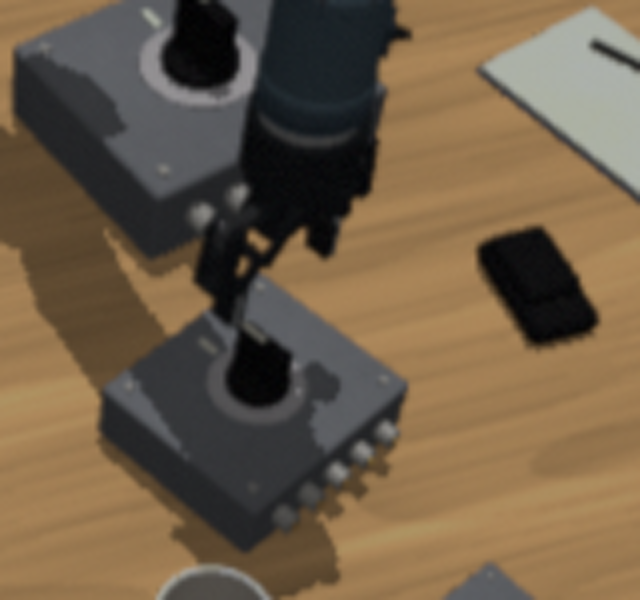

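All three presses reached the stop. The jaws now straddle the knob bar, so I'll descend with a force guard and clamp.

```bash
python3 - <<'E'
from h import *
ctrl.move_l([.569,.1735,.08],D(.431+np.pi),feed=.1)
hit=ctrl.move_l([.569,.1735,.0405],None,feed=.06,until_force=6)
print(hit,ctrl.current_eef_pos(),ctrl.current_eef_rot(),ctrl.current_ft_force(),ctrl.current_ft_torque())
if not hit:
    ctrl.clamp(50);print('w',ctrl.current_grip_width(),'should be',14/85,ctrl.current_eef_pos(),ctrl.current_eef_rot(),ctrl.current_ft_force(),ctrl.current_ft_torque(),ctrl.current_time_s())
for n,b in(('scene',(110,260,280,440)),('top',(140,260,140,280))):
    p,d=vision.get_image(n);cv2.imwrite(f'pics/f_{n}.png',cv2.resize(p[b[0]:b[1],b[2]:b[3],::-1],None,fx=4,fy=4,interpolation=cv2.INTER_CUBIC))
E
```

```text
False [0.56922183 0.17340284 0.04054961] [-3.14140575e+00  1.87023841e-04 -2.71079602e+00] [ 1.17427679 -0.34033284 -0.05448536] [-0.02144953 -0.01207649 -0.07584066]
w 0.15857710035891995 should be 0.16470588235294117 [0.5689935  0.17368505 0.04072463] [ 3.14136417e+00 -3.89365235e-07 -2.71015221e+00] [-0.4447962  -0.14253605  1.780087  ] [0.02578348 0.14771705 0.12512862] 17.3833
```

View pics/f_scene.png

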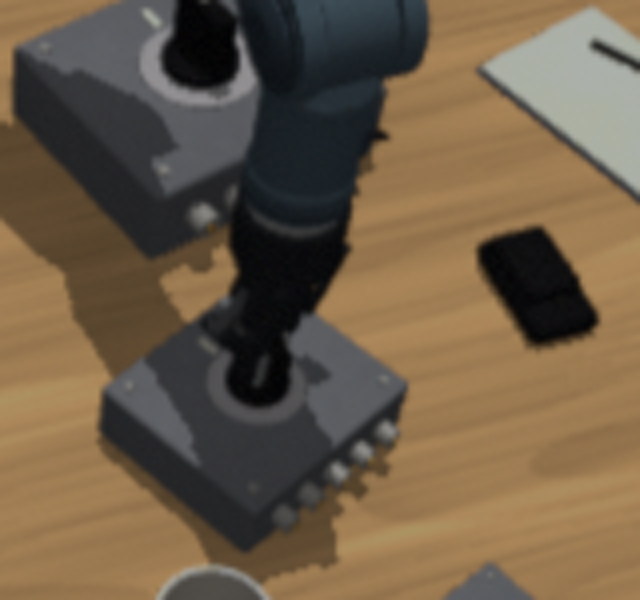

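The grip is good: width 13.5 mm and a small side force. Now I'll turn clockwise, with yaw decreasing in steps.

```bash
python3 - <<'E'
from h import *
P=[.569,.1736,.0407];Y0=.431+np.pi
for a in (.2,.42,.63):
    ctrl.move_l(P,D(Y0-a),feed=.05)
    print(a,'yaw turned',round((Y0-ctrl.current_eef_rot()[2])%(2*np.pi),3),ctrl.current_eef_pos().round(4),'F',ctrl.current_ft_force().round(2),'M',ctrl.current_ft_torque().round(3),'w',round(ctrl.current_grip_width(),4),'t',round(ctrl.current_time_s(),2))
p,d=vision.get_image('scene');cv2.imwrite('pics/g1.png',cv2.resize(p[150:260,290:400,::-1],None,fx=5,fy=5,interpolation=cv2.INTER_CUBIC))
E
```

```text
0.2 yaw turned 0.197 [0.569  0.1738 0.0408] F [-0.95  0.5   1.87] M [0.055 0.161 0.121] w 0.1582 t 17.83
0.42 yaw turned 0.416 [0.5689 0.1739 0.0407] F [-0.75  0.58  2.09] M [0.101 0.177 0.063] w 0.1597 t 18.2
0.63 yaw turned 0.626 [0.569  0.174  0.0408] F [-1.35  0.43  2.29] M [0.227 0.251 0.109] w 0.154 t 18.56
```

View pics/g1.png

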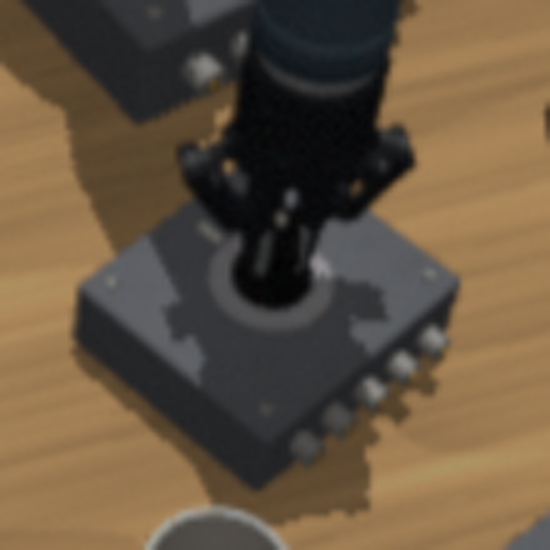

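```bash
python3 - <<'E'
from h import *
P=[.569,.1736,.0407];Y0=.431+np.pi
for a in (.85,1.05,1.262):
    ctrl.move_l(P,D(Y0-a),feed=.05)
    print(a,'yaw turned',round((Y0-ctrl.current_eef_rot()[2])%(2*np.pi),3),ctrl.current_eef_pos().round(4),'F',ctrl.current_ft_force().round(2),'M',ctrl.current_ft_torque().round(3),'w',round(ctrl.current_grip_width(),4),'t',round(ctrl.current_time_s(),2))
ctrl.dwell(.6)
print('yaw turned',round((Y0-ctrl.current_eef_rot()[2])%(2*np.pi),3),ctrl.current_ft_torque().round(3),ctrl.current_grip_width())
for n,b in(('scene',(150,260,290,400)),('top',(140,260,140,280))):
    p,d=vision.get_image(n);cv2.imwrite(f'pics/h_{n}.png',cv2.resize(p[b[0]:b[1],b[2]:b[3],::-1],None,fx=5,fy=5,interpolation=cv2.INTER_CUBIC))
    cv2.imwrite(f'pics/hf_{n}.png',p[:,:,::-1])
    # knob points between finger tips
W=None
E
```

```text
0.85 yaw turned 0.846 [0.569  0.1741 0.0407] F [-1.11  1.41  3.09] M [0.372 0.255 0.112] w 0.1575 t 18.98
1.05 yaw turned 1.045 [0.5691 0.1741 0.0408] F [-0.71  2.2   3.14] M [0.436 0.264 0.13 ] w 0.1566 t 19.32
1.262 yaw turned 1.257 [0.5691 0.1742 0.0407] F [0.39 2.06 2.27] M [0.595 0.214 0.133] w 0.1522 t 19.68
yaw turned 1.261 [0.891 0.099 0.13 ] 0.15846767099046138
```

View pics/h_scene.png

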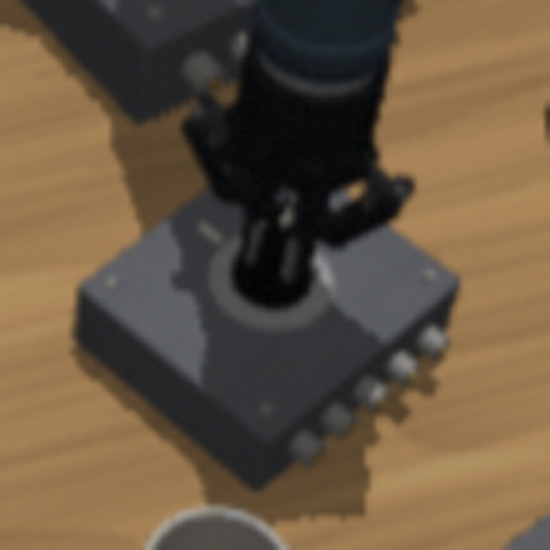

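View pics/hf_scene.png

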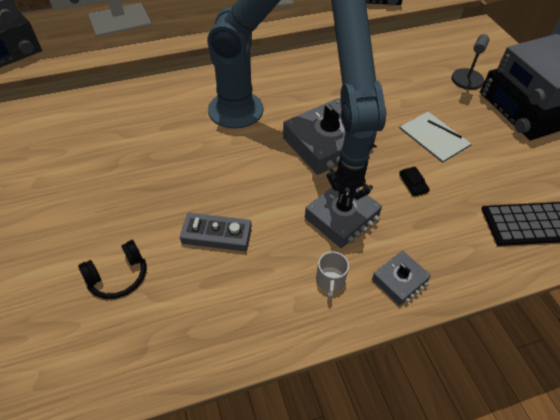

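The grip width still matches the flats, so the bar turned with the pads. The moment about x rose during the dwell, so I'll check that it's steady before handing in.

```bash
python3 - <<'E'
from h import *
Y0=.431+np.pi
for i in range(4):
    ctrl.dwell(.4)
    print(ctrl.current_eef_pos().round(4),ctrl.current_eef_rot().round(4),round((Y0-ctrl.current_eef_rot()[2])%(2*np.pi),4),'F',ctrl.current_ft_force().round(2),'M',ctrl.current_ft_torque().round(3),round(ctrl.current_grip_width(),4),round(ctrl.current_time_s(),2))
p0=np.load('scene0.npz');f=np.load('top0.npz');W0=cloud('top',f['d']);p,d=vision.get_image('top');W1=cloud('top',d)
for k,(u0,v0,u1,v1) in {'mug':(225,115,270,162),'mouse':(98,198,132,245),'phones':(400,180,478,238)}.items():
    print(k,[w[w[:,2]>.017].mean(0).round(4) for w in (W[v0:v1,u0:u1].reshape(-1,3) for W in(W0,W1))])
E
```

```text
[0.5691 0.1742 0.0408] [ 3.1410e+00 -3.0000e-04  2.3109e+00] 1.2616 F [-0.33  4.52  2.82] M [1.097 0.038 0.13 ] 0.1537 20.78
[0.5691 0.1741 0.0407] [ 3.141e+00 -3.000e-04  2.311e+00] 1.2616 F [-0.22  5.5   1.69] M [1.153 0.058 0.139] 0.1558 21.18
[0.5691 0.1742 0.0408] [ 3.1410e+00 -3.0000e-04  2.3109e+00] 1.2617 F [0.44 4.08 2.94] M [1.109 0.048 0.157] 0.1561 21.58
[0.5691 0.1741 0.0408] [ 3.1410e+00 -3.0000e-04  2.3109e+00] 1.2617 F [-0.12  4.81  2.06] M [1.138 0.04  0.172] 0.1556 21.98
mug [array([0.7473, 0.0612, 0.0732]), array([0.7502, 0.0621, 0.0654])]
mouse [array([0.5065, 0.4388, 0.0362]), array([0.4688, 0.3203, 0.3056])]
phones [array([ 0.5412, -0.4756,  0.0655]), array([ 0.5411, -0.4754,  0.0642])]
```

It is steady: turned 1.262 rad, Mz about 0.15 N m against the 0.16 expected, grip width unchanged. The mug (333,272), mouse (415,181) and headphones (113,270) sit in the scene picture where they did at the start. The mouse difference in the top view comes from the arm covering it. Handing in.

```bash
python3 - <<'E'
from h import *
ctrl.job_done();print(ctrl.current_time_s())
E
```

```text
the job is handed in; nothing more can be done
the job is handed in; nothing more can be done
```

I pressed the large round key, the bar key and the small round key in that order. I then turned the medium selector's knob (the 150×170×60 mm one) clockwise to its third stop. I handed in at about 22 s, still gripping the knob.

**Keys:** All three bottomed out at the same height (TCP reading 15.1 mm) with about 6–7 N, and I lifted the tool clear after each before the next. In the pictures the large key is up again before the bar is pressed, and all three are up at the end.

**Knob:** The tool turned 1.262 rad (the third stop is at 1.257). Over the last 1.6 s before handing in, the angle, the grip width (about 13 mm, near the bar's 14 mm) and a holding moment of about 0.15 N m stayed steady. I judged the knob angle from the tool's turn, the grip width and the moment, because the white line on the bar was hidden under the gripper.

**Bystanders:** The mug, mouse and headphones look unmoved in the scene camera.

**Checks that disagreed:**
- The real fingertips sit about 37 mm short of the reported TCP. I saw this in the pictures, confirmed it by contact on the keys, and corrected for it.
- The two cameras differed by about 4 mm in x, so I used their mean.
- The top camera could not confirm the mouse, because the arm covered it. Its mug reading also shifted by about 3 mm, and I put that down to the arm as well without checking it.

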